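# Close a dowelled frame joint and clamp it

### The job

Dry-fit the frame joint on the bench: slide the loose pine stile square onto the two dowels that stick out of the clamped rail, until its edge is fully home against the rail's end with no gap. Then push the raised red handle of the open toggle clamp right down, so that the clamp locks with its rubber foot bearing on the stile. Leave the pencil, the try square, the tape measure and the offcut where they lie.

Things in the scene. Friction and masses are not known exactly. Their poses are not given: they have to be found in the camera images.
- jig: Fixed jig on the bench: a pine rail lying flat, 90 mm wide, 35 thick, 215 long. Origin: at bench height under the middle of its free end face (the shoulder). x points along the rail away from the joint, y along the shoulder, z up. Rail: x 0 to 215, y -45 to 45, z 0 to 35 mm. Two dowels stick out of the shoulder towards -x. A stop block backs the rail (x 216 to 256, y -65 to 65, 30 high).
- rail_clamp (a point): Foot of the closed toggle clamp that holds the rail down (fixed, part of the jig, stays closed), at jig x = 185, y = 11, z = 35 mm. This clamp spans jig x 158 to 212, y 0 to 232 mm, and is up to 66 mm high.
- dowel_a (a point): Where the axis of the dowel at jig y = +25 mm leaves the shoulder, 17.5 mm above the bench; axes as the jig's. From here the beech dowel, 12 mm thick, runs 28 mm towards -x; its last 9 mm taper to a bullet nose 5 mm across.
- dowel_b (a point): The same for the dowel at jig y = -25 mm.
- stile: Loose pine stile: board 190 mm long (its y), 90 wide (x), 35 thick, 0.2 to 0.41 kg, flat on the bench; too wide to grasp, it is pushed. Origin: centre of its underside. Its +x edge, facing the rail, has two holes. Home: axes parallel to the jig's, origin at jig x = -45, y = 0 mm. It starts with that origin at jig x -125 to -92, y -40 to -12 mm, turned up to 12 degrees.
- hole_a (a point): Centre of the mouth of the stile's hole at its y = +25 mm, x = 45 (the plane of its edge), z = 17.5 mm; axes as the stile's. 13.6 mm wide, 34 mm deep: it slides freely on the dowel with 0.8 mm play all round, and the nose centres it if it is a few mm off. A pencil line on the stile's top marks it. It belongs at dowel_a.
- hole_b (a point): The same for the stile's hole at its y = -25 mm. It belongs at dowel_b.
- clamp (a joint): Handle of the open toggle clamp: 0 = raised, 66 degrees above level; 1.15 = level; it is locked down at about 1.13, where the foot bites on the stile. It turns about an axis parallel to jig y through jig x = 72, y = -78, z = 50 mm; the red grip, 18 mm thick, reaches from 40 to 120 mm from it, towards +x when down. 6 N on the grip moves it, 9 to 15 N locks it; it stays where left. Starts at 0 to 0.12.
- clamp_grip (a point): Point on the middle line of the red grip, 85 mm from the handle's pivot: the place to push. With the handle down it lies at jig x = 157, y = -78, 56 mm above the bench (the grip's upper side at 65 mm).
- clamp_arm: Steel arm of the open clamp, linked to the handle; it stands upright, 150 mm high, clear of the stile's path, while the handle is raised, and swings down with it. Origin: its pivot at jig x = 44, y = -78, z = 51 mm. Down, its rubber foot, 90 mm from the pivot, presses on the stile at jig x = -46, y = -78. The clamp's fixed base spans jig x 28 to 98, y -105 to -51 mm, up to z = 57.
- pencil: Bystander, to be left alone: green carpenter's pencil, 130 x 15 x 8 mm, lying on top of the rail. Origin: under its middle.
- square: Bystander, to be left alone: try square with a black stock and a 180 mm steel blade, 18 mm high, lying flat on the bench beyond the stile. Origin: under the middle of its 120 mm stock; the blade runs along its x.
- tape: Bystander, to be left alone: yellow and black tape measure, 75 x 44 x 70 mm high, beside the rail on its +y side. Origin: under its middle.
- offcut: Bystander, to be left alone: pine offcut, 80 x 90 x 35 mm, on the bench behind the stop block. Origin: under its middle.
Things that resemble listed ones, but are neither listed nor needed, are in the scene too. What is shaped like the stile but orange or yellow is not meant.

How it is judged:
On the way:
1. the stile is home on both dowels, with the clamp still open (x of hole_a in the frame of dowel_a above -0.002 m and distance between hole_a and dowel_a below 0.004 m and x of hole_b in the frame of dowel_b above -0.002 m and distance between hole_b and dowel_b below 0.004 m and value of joint clamp below 0.5 rad), for 0.2 s.
At the end, for the whole second after the job is handed in: Both holes of the stile are fully over their dowels, its edge within 2 mm of the rail's shoulder at both dowels (hole mouth within 4 mm of the dowel's root), the clamp's handle is down to at least 1.08 of 1.15 rad with the foot pressing on the stile (over 1 N), and the stile is at rest (x of hole_a in the frame of dowel_a above -0.002 m and distance between hole_a and dowel_a below 0.004 m and x of hole_b in the frame of dowel_b above -0.002 m and distance between hole_b and dowel_b below 0.004 m and value of joint clamp above 1.08 rad and contact force between clamp_arm and stile above 1 N and linear speed of stile below 0.01 m/s); the robot touches nothing.
It fails at once if the pencil, the try square, the tape measure or the offcut is moved more than 30 mm (distance of any of pencil, square, tape, offcut from where it was at the start of the episode above 0.03 m).
It also fails if it takes over 64 s, if anything falls off the work surface, if the arm or the gripper's body presses on something with over 40 N, if the wrist force passes 120 N, or if a joint passes its speed limit or range.

### The arm

A 7-joint arm with a two-finger parallel gripper is mounted at the origin on the work surface. World frame = base frame: x ahead of the robot, y to its left, z up, the work surface at z = 0. Lengths are in m, angles in rad, forces in N, time in s.
With the tool pointing down it reaches from about 0.35 to 0.9 m from the base axis. Payload 7.2 kg.
Tool frame: the origin (TCP) lies midway between the tips of the shut fingers; the grasp point (between the pads) lies 19 mm behind it; z points along the fingers, y is the line along which they close (so a half turn about z gives the same grasp; the last joint's range is limited). The gripper opens to 85 mm and grips with 20 to 120 N. Pads are 22 mm wide; open, the fingers measure 114 mm over their backs; the gripper's body (76 mm by 85 mm) begins 54 mm behind the grasp point. The pads swing forward as they close: fully open they stand 13 mm farther back than shut.
Start: joints at [1.104, 0.411, -0.013, 1.596, 0.006, 1.134, -0.082], TCP at [0.243, -0.576, 0.196] pointing down, gripper open.
Joint ranges: [-2.95, 2.95], [-0.29, 1.99], [-1.47, 1.44], [0.14, 2.54], [-1.03, 4.17], [0.13, 1.85], [-2.86, 2.86]. Speed limits (rad/s): [2.39, 2.39, 3.01, 3.01, 3.14, 3.14, 3.14].

### API

Orientations are given as a unit quaternion [x, y, z, w].
In Python, from workcell import get_obs, capture, close_job gives the robot as it stands. The module is installed in compiled form; this text tells all that it offers.
- The arm moves only by the tool apply_moves, never from a script. Its argument "deltas" is a list of rows, each a list of 5 numbers: the finger opening in mm, from 0 to 85.4, then the shift along the world's x, y, z scaled (see below), then the turn about the world's z scaled (see below). A call has exactly 10 rows; each row shifts and turns the commanded pose from where the row before left it; what a row does not reach is not made up. The controller multiplies each number of a shift by 3 cm and each number of a turn by 5 degrees. A row lasts 1/12 s, in which the tool goes at most 41.7 mm and 7.16 degrees, less where a joint would pass 70% of its speed; a pose out of reach is approached as far as the arm can. A call with a number of a shift or a turn outside -1 to 1 is refused whole. A call with a gripper value outside its range is refused whole. The fingers move at their own pace and stop on an object; "squeeze" is the grip in N (left out, the last holds). Time passes only in rows, so rows that do not move let the fingers close, or fill a call up. It gives the time, the measured TCP pose, the force, the opening and the grip force at its end, in the units of the state.
- get_obs(): the state, without advancing time (a new reading comes with each control period).
- capture(name): name is "side" or "top"; returns a dict with "pixels" (400x640x3 uint8, red, green, blue), "mtx" (3x3 intrinsics, pixels), "rvec" (rotation vector, rad) and "tvec" (3), from world to camera coordinates, as OpenCV has them. Camera axes: x right, y down, z forward; pixel columns grow to the right and rows downward; lengths in m; the calibration is good to about 2 mm. A picture is of the moment at which its call begins. There is no depth.
- close_job(): hands the job in; it is judged then, once.
The state is a dict: "t": time; "joint_positions": joint angles; "dq": joint speeds; "joint_torque": joint torques, N m; "tool_pos": TCP position; "ee_rot": TCP orientation; "force": force on the tool from outside, world axes, zero at the start; "torque": the same for the moment, N m; "width": opening from 0.0 (shut) to 1.0 (fully open); "grasp_force": force on a finger pad.
Only numpy, scipy, OpenCV 4.12 (cv2) and the standard library are available. Lean on these libraries where they do the work, as an engineer would, in place of code of your own. Each camera call takes 0.05 s, during which the arm holds its last target. There are 200 camera calls.

## Working session

There is one attempt and no reset: what is moved stays moved. The work goes in short steps, Python scripts to look and compute and a tool call to move; the robot and the scene stay as the last step left them, time stands still between calls to the robot, and variables do not carry over. Pictures are saved under pics/ and viewed, at most 12 in all, crops included, and the job is handed in when it is done.

Besides the shell and the picture viewer there is one more tool, called after "Call:" by a JSON object that holds its "name" and its "arguments". apply_moves: Moves the arm, as the interface text tells. Its arguments: {"type":"object","properties":{"deltas":{"type":"array","items":{"type":"array","items":{"type":"number"}}},"squeeze":{"type":"number"}},"required":["deltas"]}

```bash
mkdir -p pics; cat > h.py <<'E'
import numpy as np, cv2
from workcell import get_obs, capture, close_job
def cam(n):
    c=capture(n); c['R']=cv2.Rodrigues(np.array(c['rvec'],float))[0]; c['tvec']=np.array(c['tvec'],float).ravel(); c['mtx']=np.array(c['mtx'],float); return c
def ray(c,uv,z):
    d=c['R'].T@np.linalg.inv(c['mtx'])@np.array([uv[0],uv[1],1.]); o=-c['R'].T@c['tvec']
    return o+d*(z-o[2])/d[2]
def proj(c,p):
    return cv2.projectPoints(np.array(p,float).reshape(-1,3),np.array(c['rvec'],float),c['tvec'],c['mtx'],None)[0].reshape(-1,2)
def save(c,name): cv2.imwrite('pics/'+name,cv2.cvtColor(c['pixels'],cv2.COLOR_RGB2BGR))
E
python3 - <<'E'
from h import *
for n in('top','side'):
    c=cam(n); save(c,n+'0.png'); print(n,-c['R'].T@c['tvec'],c['R'][2])
print(get_obs())
E
```

```text
top [0.26725481 0.02972982 1.570976  ] [ 0.1159855  -0.005762   -0.99323419]
side [-0.02316452  0.77297401  1.05420964] [ 0.34278816 -0.5770976  -0.74125207]
{'t': 0.1, 'joint_positions': array([ 1.1038055 ,  0.41181349, -0.01271633,  1.59695282,  0.00561584,
        1.13434918, -0.08219335]), 'dq': array([ 0.00120995, -0.00071092, -0.00032756, -0.00018936,  0.00079307,
        0.00157648, -0.00070007]), 'joint_torque': array([ 2.91641358e-03, -6.01824546e+01,  6.84477556e-01, -3.00087690e+01,
        1.39832366e-02,  6.37502759e-03, -5.05478965e-05]), 'tool_pos': array([ 0.24244983, -0.5755041 ,  0.19564429]), 'ee_rot': array([ 9.80182132e-01,  1.98097037e-01, -2.04713691e-04, -7.14829618e-04]), 'force': array([-0.02276146, -0.09007703, -0.22828337]), 'torque': array([ 0.04646664, -0.01747001,  0.01468191]), 'grasp_force': 0.0, 'width': 1.0039100406875139}
```

View pics/top0.png

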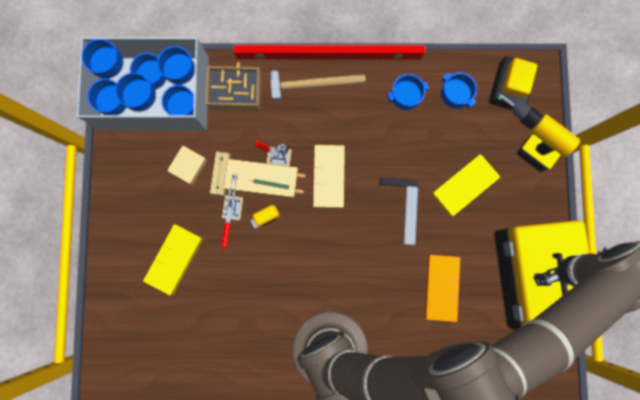

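View pics/side0.png

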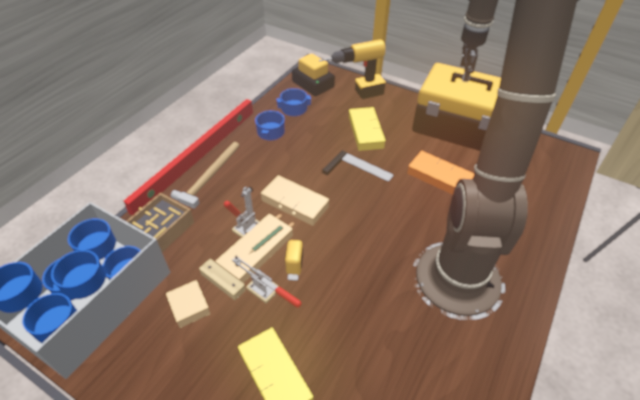

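The top view shows the pine stile at (329,176), just right of the rail (260,178) with its two dowels at (300,176) and (300,190). The red raised handle is at (263,146). Possible mix-ups for the stile are orange (443,288), yellow (467,185), yellow (172,260), the offcut (186,164) and the rail itself. I choose (329,176): pine-coloured, pencil-marked and facing the dowels. Next comes a close crop to check it, plus measurements.

```bash
python3 - <<'E'
from h import *
c=cam('top'); s=cam('side')
a=c['pixels'][125:255,160:420]; b=s['pixels'][165:315,190:340]
A=cv2.resize(a,None,fx=3,fy=3,interpolation=cv2.INTER_CUBIC)
cv2.imwrite('pics/crop0.png',A[...,::-1])
for n,c,z in(('top',c,.035),('side',s,.035)):
    hsv=cv2.cvtColor(c['pixels'],cv2.COLOR_RGB2HSV)
    m=cv2.inRange(hsv,(8,30,165),(28,130,255))
    k,_=cv2.findContours(m,cv2.RETR_EXTERNAL,cv2.CHAIN_APPROX_NONE)
    for q in k:
        if cv2.contourArea(q)<200: continue
        w=np.array([ray(c,p,z)[:2] for p in q.reshape(-1,2)],np.float32)
        r=cv2.minAreaRect(w*1000); print(n,cv2.boundingRect(q),np.round(r[0],1),np.round(r[1],1),round(r[2],1))
for p in((329,176),(300,190),(443,288)): print(p,c['pixels'].shape, hsv[p[1],p[0]])
E
```

```text
top (210, 150, 88, 47) [538.3 232.1] [265.1 143.7] 88.1
top (168, 146, 37, 37) [563.1 442.4] [85.  93.2] 60.2
top (313, 145, 32, 63) [525.5   2.8] [ 95.3 193.7] 89.5
top (280, 75, 85, 12) [828.3  21.5] [ 20.7 266. ] 4.4
side (238, 327, 75, 73) [271.3 476.2] [ 94.2 194.7] 62.8
side (166, 280, 43, 42) [560.8 444.4] [84.9 97.1] 60.2
side (199, 213, 96, 83) [534.7 229. ] [286.6 148.1] 88.5
side (261, 175, 68, 46) [523.9  12.2] [115.9 196.9] 88.7
side (185, 142, 54, 53) [818.7  32. ] [ 26.7 267.4] 4.3
side (349, 106, 37, 37) [ 496.6 -422.5] [ 97.3 200.4] 38.9
side (418, 62, 82, 44) [ 292.9 -841.4] [286.8 242.1] 5.7
(329, 176) (400, 640, 3) [ 12 119 139]
(300, 190) (400, 640, 3) [ 19  59 255]
(443, 288) (400, 640, 3) [11 60 89]
```

View pics/crop0.png

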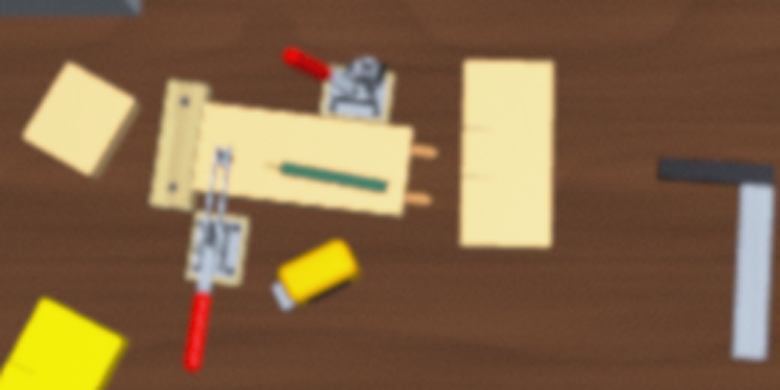

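The crop confirms the choice: a pine board with two pencil marks on its left edge at crop (475,128) and (475,177), facing the dowel tips at (435,152) and (430,199). The board must turn by several degrees. I'll fit the edges now.

```bash
cat >> h.py <<'E'
def edges(c,box,thr=150):
    u0,v0,u1,v1=box; k=4
    g=c['pixels'][v0:v1,u0:u1,0]
    g=cv2.resize(g,None,fx=k,fy=k,interpolation=cv2.INTER_CUBIC)
    m=(g>thr).astype(np.uint8)
    cs,_=cv2.findContours(m,cv2.RETR_EXTERNAL,cv2.CHAIN_APPROX_NONE)
    q=max(cs,key=cv2.contourArea).reshape(-1,2)
    return (q+.5)/k-.5+[u0,v0]
def line(c,q,sel,z=.035):
    w=np.array([ray(c,p,z)[:2]*1000 for p in q[sel]],np.float32)
    vx,vy,x,y=cv2.fitLine(w,cv2.DIST_HUBER,0,.01,.01).ravel()
    return np.array([x,y]),np.array([vx,vy]),np.degrees(np.arctan2(vy,vx))
E
python3 - <<'E'
from h import *
c=cam('top')
print(c['pixels'][155:160,235],c['pixels'][185,285:306,0], c['pixels'][185:202,270,0],c['pixels'][150:215:1,330,0])
q=edges(c,(205,140,308,205)); u,v=q.T
def show(n,sel,qq=q):
    r=line(c,qq,sel); print(n,sel.sum(),np.round(r[0],1),np.round(r[2],2)); return r
show('far',(u>232)&(u<264)&(v<168))
show('near',(u>245)&(u<290)&(v>184))
show('shoulder',(u>292)&(u<299)&(((v>170)&(v<173))|((v>178)&(v<188))|((v>192.5)&(v<194.5))))
for nm,lo,hi in(('dA',187,194),('dB',172,179)):
    s=(u>300)&(v>lo)&(v<hi); print(nm,s.sum(),u[s].max() if s.any() else 0, np.round(ray(c,(u[s].max(),v[s].mean()),.0175)[:2]*1000,1) if s.any() else '')
    s=(u>299.5)&(u<303)&(v>lo)&(v<hi); print(np.round(ray(c,(u[s].mean(),v[s].mean()),.0175)[:2]*1000,1) if s.any() else '')
q2=edges(c,(305,135,355,220)); u2,v2=q2.T
b=[u2.min(),u2.max(),v2.min(),v2.max()];print(b)
show('L',(u2<b[0]+4)&(v2>b[2]+4)&(v2<b[3]-4),q2);show('R',(u2>b[1]-4)&(v2>b[2]+4)&(v2<b[3]-4),q2)
show('F',(v2<b[2]+4)&(u2>b[0]+4)&(u2<b[1]-4),q2);show('N',(v2>b[3]-4)&(u2>b[0]+4)&(u2<b[1]-4),q2)
E
```

```text
[[101  67  48]
 [ 99  66  45]
 [100  66  47]
 [110  78  54]
 [147 116  81]] [111 127 148 173 213 237 243 244 243 232 191 138 113 107 106 107 107 105
 108 106 106] [132 206 238 244 244 244 244 242 223 161 112 102 101 102 102 100  98] [244 244 244 244 244 244 244 244 244 244 244 244 244 244 244 244 244 244
 244 244 244 244 244 244 244 244 244 244 244 244 244 244 244 244 244 244
 244 244 244 244 244 244 244 244 244 244 244 244 244 244 244 244 244 244
 244 242 225 165 111 102  99  96  95 100 103]
far 218 [602.1 235.8] -46.17
near 180 [470.3 190.2] 82.89
shoulder 69 [505.  103.1] -6.83
dA 31 303.125 [480.5  81.6]
[480.8  87.2]
dB 47 305.125 [530.4  75.4]
[531.   87.5]
[np.float64(312.625), np.float64(344.375), np.float64(144.125), np.float64(207.375)]
L 220 [513.9  50.6] -1.27
R 220 [525.5 -45.1] -1.3
F 94 [624.1   2.4] 88.42
N 94 [428.8  12.6] 88.92
```

Call:
{"name": "apply_moves", "arguments": {"deltas": [[55,0.7,0.95,0,-0.595],[55,0.7,0.95,0,-0.595],[55,0.7,0.95,0,-0.595],[55,0.7,0.95,0,-0.595],[55,0.7,0.95,0,-0.595],[55,0.7,0.95,0,-0.595],[55,0.7,0.95,0,-0.595],[55,0.7,0.95,0,-0.595],[55,0.7,0.95,0,-0.595],[55,0.7,0.95,0,-0.595]]}}

```text
t: 1.08
tool_pos: [0.4534, -0.2894, 0.1966]
ee_rot: [0.998, -0.062, 0.0, 0.0]
force: [0.5, -1.1, -0.1]
width: 0.643
grasp_force: 0.0
```

Call:
{"name": "apply_moves", "arguments": {"deltas": [[55,0.69,0.925,0,0],[55,0.69,0.925,0,0],[55,0.69,0.925,0,0],[55,0.69,0.925,0,0],[55,0.69,0.925,0,0],[55,0.69,0.925,0,0],[55,0.69,0.925,0,0],[55,0.69,0.925,0,0],[55,0.69,0.925,0,0],[55,0.69,0.925,0,0]]}}

```text
t: 1.92
tool_pos: [0.6604, -0.0121, 0.1963]
ee_rot: [0.998, -0.06, -0.0, 0.0]
force: [1.4, -0.4, 0.4]
width: 0.645
grasp_force: 0.0
```

Call:
{"name": "apply_moves", "arguments": {"deltas": [[55,0,0,-0.8,0],[55,0,0,-0.8,0],[55,0,0,-0.8,0],[55,0,0,-0.8,0],[55,0,0,-0.8,0],[55,0,0,-0.8,0],[55,0,0,-0.7,0],[55,0,0,-0.5,0],[55,0,0,-0.2,0],[55,0,0,0,0]]}}

```text
t: 2.75
tool_pos: [0.6584, -0.0135, 0.0086]
ee_rot: [0.998, -0.06, -0.002, 0.0]
force: [-0.7, -0.5, 0.8]
width: 0.642
grasp_force: 0.0
```

```bash
python3 - <<'E'
from h import *
c=cam('top'); s=cam('side')
A=cv2.resize(c['pixels'][125:255,220:420],None,fx=2.4,fy=2.4,interpolation=cv2.INTER_CUBIC)
B=cv2.resize(s['pixels'][130:260,220:370],None,fx=2.4,fy=2.4,interpolation=cv2.INTER_CUBIC)
h=min(len(A),len(B));cv2.imwrite('pics/c1.png',np.hstack([A[:h],B[:h,:318]])[...,::-1])
E
```

```text
(no output)
```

View pics/c1.png

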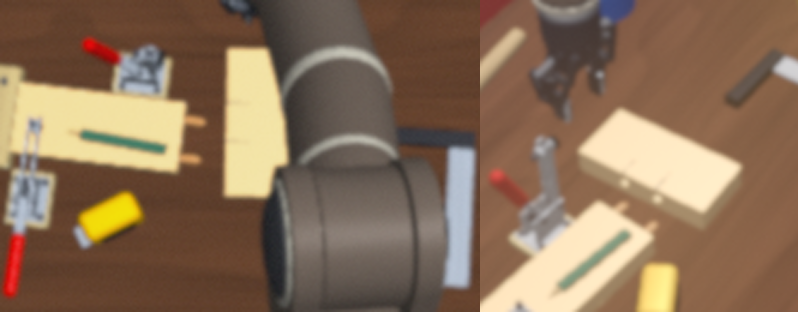

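Call:
{"name": "apply_moves", "arguments": {"deltas": [[55,-0.17,0.02,0,0],[55,-0.17,0.02,0,0],[55,-0.17,0.02,0,0],[55,-0.17,0.02,0,0],[55,-0.17,0.02,0,0],[55,-0.17,0.02,0,0],[55,-0.17,0.02,0,0],[55,-0.17,0.02,0,0],[55,-0.17,0.02,0,0],[55,0,0,0,0]]}}

```text
t: 3.68
tool_pos: [0.6126, -0.0079, 0.0103]
ee_rot: [0.998, -0.06, -0.0, 0.0]
force: [0.1, 0.5, 0.3]
width: 0.646
grasp_force: 0.0
```

```bash
cat >> h.py <<'E'
J=np.array([508,104.6]); psi=np.radians(83.1)
ex=np.array([np.cos(psi),np.sin(psi)]); ey=np.array([-ex[1],ex[0]])
def jig(w): d=np.asarray(w)-J; return np.round([d@ex,d@ey],1)
def wor(j): return J+j[0]*ex+j[1]*ey
def stile(view='top'):
    # left edge (facing rail) and near end, in jig mm, threshold as at the start
    c=cam(view); q=edges(c,(306,140,356,225)); u,v=q.T
    l=line(c,q,(u<u.min()+5)&(v>v.min()+4)&(v<v.max()-6))
    n=line(c,q,(v>v.max()-3)&(u>u.min()+4)&(u<u.min()+15))
    f=line(c,q,(v<v.min()+3)&(u>u.min()+4)&(u<u.min()+15))
    print('L',jig(l[0]),l[2]+6.9,'near',jig(n[0]),n[2]-83.1,'far',jig(f[0]),'vmax',v.max())
E
python3 - <<'E'
from h import *
stile(); o=get_obs(); print(jig(o['tool_pos'][:2]*1000),o['force'])
save(cam('side'),'s2.png')
E
```

```text
L [-51.3 -33.1] 5.4716415 near [-93.3  68.2] 6.7341614 far [ -67.5 -118.3] vmax 206.875
[ -99.1 -118.1] [ 0.82641262  0.80824521 -0.45906448]
```

```bash
python3 - <<'E'
from h import *
s=cam('side'); B=cv2.resize(s['pixels'][130:260,220:370],None,fx=4,fy=4,interpolation=cv2.INTER_CUBIC)
for p in [get_obs()['tool_pos'], *[list(wor(j)/1000)+[.035] for j in((-54,-125),(-144,-125))]]:
    q=((proj(s,p)[0]-[220,130])*4).astype(int); print(q); cv2.circle(B,tuple(map(int,q)),4,(255,0,0),1)
cv2.imwrite('pics/s3.png',B[...,::-1])
E
```

```text
[212 230]
[165 238]
[242 174]
```

View pics/s3.png

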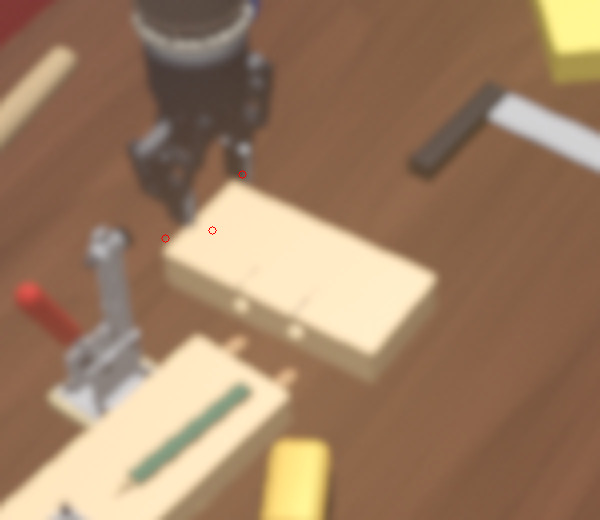

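The crop shows the fingertips at about (185,225) and (243,170), just behind the stile's far end. The stile hasn't moved yet, so I'll push on and watch the force.

Call:
{"name": "apply_moves", "arguments": {"deltas": [[55,-0.1,0.012,0,0],[55,-0.1,0.012,0,0],[55,-0.1,0.012,0,0],[55,-0.1,0.012,0,0],[55,-0.1,0.012,0,0],[55,0,0,0,0],[55,0,0,0,0],[55,0,0,0,0],[55,0,0,0,0],[55,0,0,0,0]]}}

```text
t: 4.67
tool_pos: [0.599, -0.0063, 0.0104]
ee_rot: [0.998, -0.06, 0.0, 0.0]
force: [0.4, 0.5, -0.4]
width: 0.644
grasp_force: 0.0
```

```bash
python3 - <<'E'
from h import *
stile(); o=get_obs(); print(jig(o['tool_pos'][:2]*1000),o['force'])
s=cam('side'); B=cv2.resize(s['pixels'][130:260,220:370],None,fx=4,fy=4,interpolation=cv2.INTER_CUBIC)
cv2.imwrite('pics/s4.png',B[...,::-1])
E
```

```text
L [-52.6 -19.7] 5.645957 near [-84.5  69.2] 6.73423 far [ -65.9 -103.9] vmax 207.125
[ -99.1 -103.6] [-0.44741024 -0.82758135  0.02472596]
```

View pics/s4.png

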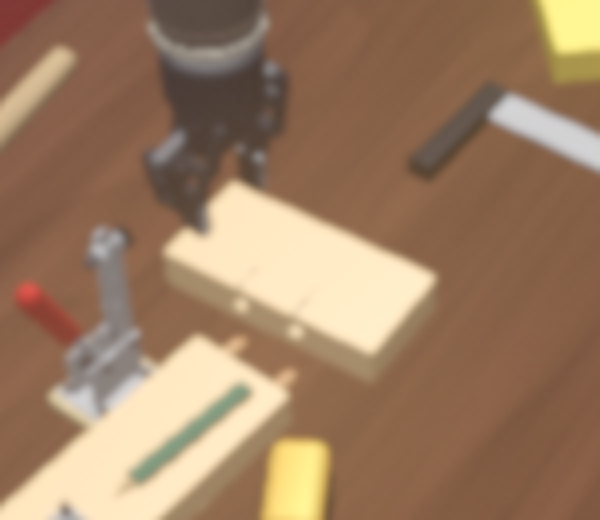

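```bash
python3 - <<'E'
from h import *
s=cam('side')
for uv in((220+203/4,130+232/4),(220+258/4,130+186/4)):
    for z in(.0,.01,.02,.035,.045): print(z,jig(ray(s,uv,z)[:2]*1000),end=' ')
    print()
print([jig(ray(s,(220+a/4,130+b/4),.035)[:2]*1000) for a,b in((163,250),(236,180),(437,275),(373,355))])
E
```

```text
0.0 [-100.4 -131.4] 0.01 [ -93.7 -124.4] 0.02 [ -87.1 -117.4] 0.035 [ -77.1 -106.8] 0.045 [-70.5 -99.8] 
0.0 [-167. -131.] 0.01 [-159.7 -124. ] 0.02 [-152.5 -117. ] 0.035 [-141.6 -106.5] 0.045 [-134.3  -99.5] 
[array([ -44. , -118.1]), array([-135.9, -124.6]), array([-153.2,   62.7]), array([-61.5,  73.7])]
```

The crop shows the fingertips (203,230) and (258,186) riding over the stile's top. Ray-casting puts them about 38 mm high, so I need to back off and go lower.

Call:
{"name": "apply_moves", "arguments": {"deltas": [[55,0.5,-0.06,0,0],[55,0.5,-0.06,0,0],[55,0.4,-0.048,0,0],[55,0,0,0,0],[55,0,0,-0.1,0],[55,0,0,-0.1,0],[55,0,0,-0.1,0],[55,0,0,0,0],[55,0,0,0,0],[55,0,0,0,0]]}}

```text
t: 5.65
tool_pos: [0.6405, -0.0112, 0.0014]
ee_rot: [0.998, -0.06, -0.0, 0.0]
force: [-0.6, 0.8, 0.5]
width: 0.641
grasp_force: 0.0
```

```bash
python3 - <<'E'
from h import *
s=cam('side'); o=get_obs(); print(o['joint_positions'].round(3), o['force'],o['tool_pos'],jig(o['tool_pos'][:2]*1000))
B=cv2.resize(s['pixels'][100:250,220:370],None,fx=4,fy=4,interpolation=cv2.INTER_CUBIC)
for dz in(0,.019,.073):
    q=((proj(s,o['tool_pos']+[0,0,dz])[0]-[220,100])*4).astype(int); cv2.circle(B,tuple(map(int,q)),4,(255,0,0),1)
cv2.imwrite('pics/s5.png',B[...,::-1])
E
```

```text
[ 0.065  0.655 -0.176  1.708  0.151  0.791 -1.873] [ 0.43917098 -0.47085827 -0.35351065] [ 0.64075356 -0.01128139  0.0015494 ] [ -99.1 -145.7]
```

View pics/s5.png

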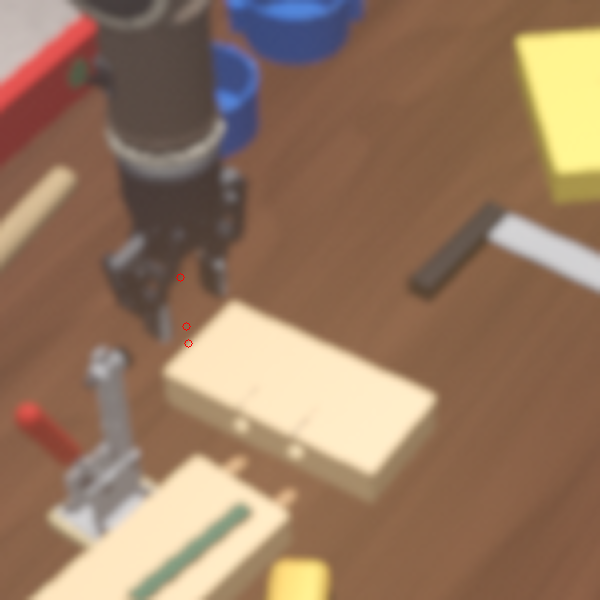

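The tips at (165,340) and (222,298) sit about 25 mm above the TCP mark at (188,343). I'll descend 12 mm more and watch the force.

Call:
{"name": "apply_moves", "arguments": {"deltas": [[55,0,0,-0.1,0],[55,0,0,-0.1,0],[55,0,0,-0.1,0],[55,0,0,-0.05,0],[55,0,0,0,0],[55,0,0,0,0],[55,-0.2,0.024,0,0],[55,-0.2,0.024,0,0],[55,0,0,0,0],[55,0,0,0,0]]}}

```text
t: 6.53
tool_pos: [0.6283, -0.0098, -0.0089]
ee_rot: [0.998, -0.06, -0.0, 0.0]
force: [-0.7, 0.7, -0.6]
width: 0.643
grasp_force: 0.0
```

Call:
{"name": "apply_moves", "arguments": {"deltas": [[55,-0.13,0.016,0,0],[55,-0.13,0.016,0,0],[55,-0.13,0.016,0,0],[55,-0.13,0.016,0,0],[55,-0.13,0.016,0,0],[55,-0.13,0.016,0,0],[55,0,0,0,0],[55,0,0,0,0],[55,0,0,0,0],[55,0,0,0,0]]}}

```text
t: 7.37
tool_pos: [0.605, -0.0068, -0.0094]
ee_rot: [0.998, -0.06, -0.0, -0.0]
force: [-0.5, -0.2, 0.5]
width: 0.643
grasp_force: 0.0
```

```bash
python3 - <<'E'
from h import *
stile(); o=get_obs(); print(jig(o['tool_pos'][:2]*1000),o['force'])
E
```

```text
L [-43.9  13.7] 0.84073544 near [-79.3  95.7] 1.0202179 far [-55.6 -98.2] vmax 216.125
[ -99.  -109.8] [-0.29797725  0.28171989 -1.06120771]
```

Call:
{"name": "apply_moves", "arguments": {"deltas": [[55,-0.035,0.004,0,0],[55,-0.035,0.004,0,0],[55,0,0,0,0],[55,0,0,0,0],[55,0,0,0,0],[55,0.3,-0.036,0,0],[55,0.5,-0.06,0,0],[55,0,0,1,0],[55,0,0,1,0],[55,0,0,1,0]]}}

```text
t: 8.25
tool_pos: [0.6273, -0.0096, 0.0813]
ee_rot: [0.998, -0.06, -0.001, -0.0]
force: [0.9, -0.0, -0.4]
width: 0.644
grasp_force: 0.0
```

```bash
python3 - <<'E'
from h import *
stile(); o=get_obs(); print(jig(o['tool_pos'][:2]*1000),o['tool_pos'])
c=cam('top');q=edges(c,(205,140,308,205)); u,v=q.T
r=line(c,q,(u>245)&(u<290)&(v>184)); print('rail near',jig(r[0]),r[2])
E
```

```text
L [-43.7  18.7] 0.61518145 near [-74.8  96.8] 0.30934143 far [-60.  -98.1] vmax 217.375
[ -98.4 -136. ] [ 0.63119841 -0.00938814  0.08827769]
rail near [72.9 47.3] 82.77969
```

Call:
{"name": "apply_moves", "arguments": {"deltas": [[55,-0.242,-0.108,0,0.9],[55,-0.242,-0.108,0,0.9],[55,-0.242,-0.108,0,0.9],[55,-0.242,-0.108,0,0.9],[55,-0.242,-0.108,0,0.9],[55,-0.242,-0.108,0,0.9],[55,-0.242,-0.108,0,0.9],[55,-0.242,-0.108,0,0.9],[55,-0.242,-0.108,0,0.9],[55,-0.242,-0.108,0,0.9]]}}

```text
t: 9.18
tool_pos: [0.5545, -0.0422, 0.0806]
ee_rot: [0.945, 0.328, -0.0, -0.0]
force: [-0.6, -0.4, -0.3]
width: 0.644
grasp_force: 0.0
```

Call:
{"name": "apply_moves", "arguments": {"deltas": [[55,-0.242,-0.108,0,0.9],[55,-0.242,-0.108,0,0.9],[55,-0.242,-0.108,0,0.9],[55,-0.242,-0.108,0,0.9],[55,-0.242,-0.108,0,0.9],[55,-0.242,-0.108,0,0.9],[55,-0.242,-0.108,0,0.9],[55,-0.242,-0.108,0,0.9],[55,-0.242,-0.108,0,0.9],[55,-0.242,-0.108,0,0.9]]}}

```text
t: 10.02
tool_pos: [0.482, -0.0746, 0.0807]
ee_rot: [0.747, 0.665, 0.0, -0.0]
force: [0.8, -0.3, 0.8]
width: 0.645
grasp_force: 0.0
```

```bash
python3 - <<'E'
from h import *
o=get_obs(); print(jig(o['tool_pos'][:2]*1000),o['tool_pos'],2*np.degrees(np.arctan2(o['ee_rot'][1],o['ee_rot'][0]))-90)
E
```

```text
[-181.     4.3] [ 0.48200271 -0.07461023  0.08068457] -6.690221087574244
```

Call:
{"name": "apply_moves", "arguments": {"deltas": [[55,0.14,-0.016,-0.6,0],[55,0,0,-0.7,0],[55,0,0,-0.7,0],[55,0,0,-0.7,0],[55,0,0,-0.27,0],[55,0,0,0,0],[55,0.016,0.132,0,0],[55,0.016,0.132,0,0],[55,0.016,0.132,0,0],[55,0.016,0.132,0,0]]}}

```text
t: 10.85
tool_pos: [0.4891, -0.0585, -0.0072]
ee_rot: [0.748, 0.663, 0.001, 0.001]
force: [0.6, 0.2, -0.6]
width: 0.642
grasp_force: 0.0
```

Call:
{"name": "apply_moves", "arguments": {"deltas": [[55,0.016,0.132,0,0],[55,0.016,0.132,0,0],[55,0.016,0.132,0,0],[55,0.016,0.132,0,0],[55,0.016,0.132,0,0],[55,0.016,0.132,0,0],[55,0,0,0,0],[55,0,0,0,0],[55,0,0,0,0],[55,0,0,0,0]]}}

```text
t: 11.68
tool_pos: [0.4911, -0.0353, -0.0083]
ee_rot: [0.748, 0.663, 0.0, -0.0]
force: [0.5, -0.6, 0.7]
width: 0.641
grasp_force: 0.0
```

```bash
python3 - <<'E'
from h import *
o=get_obs(); print(jig(o['tool_pos'][:2]*1000),o['tool_pos'],o['force']);stile()
save(cam('side'),'s6.png')
E
```

```text
[-140.9   -0. ] [ 0.49107668 -0.03525593 -0.0082535 ] [ 0.46340696 -0.55215184  0.70826124]
L [-36.6  -9.3] 0.65624 near [-76.3  96.1] 0.4177704 far [-54.8 -98.7] vmax 217.125
```

Call:
{"name": "apply_moves", "arguments": {"deltas": [[55,0.012,0.1,0,0],[55,0.012,0.1,0,0],[55,0.012,0.1,0,0],[55,0.012,0.1,0,0],[55,0.012,0.1,0,0],[55,0.012,0.1,0,0],[55,0,0,0,0],[55,0,0,0,0],[55,0,0,0,0],[55,0,0,0,0]]}}

```text
t: 12.62
tool_pos: [0.4934, -0.0171, -0.0081]
ee_rot: [0.748, 0.663, 0.0, 0.0]
force: [0.1, 0.4, -0.5]
width: 0.642
grasp_force: 0.0
```

```bash
cat >> h.py <<'E'
def rep():
    o=get_obs(); print(jig(o['tool_pos'][:2]*1000),o['tool_pos'].round(4),o['force'].round(1)); 
E
python3 - <<'E'
from h import *
rep()
c=cam('top'); q=edges(c,(290,140,356,225)); u,v=q.T
n=line(c,q,(v>v.max()-3)&(u>315)&(u<325)); l=line(c,q,(v>200)&(v<214)&(u<318));f=line(c,q,(v<v.max()-52)&(v>v.max()-62)&(u<318))
print('near',jig(n[0]),n[2]-83.1,'L',jig(l[0]),jig(f[0]),l[2]+6.9)
E
```

```text
[-122.6   -0.2] [ 0.4934 -0.0171 -0.0081] [ 0.1  0.4 -0.5]
near [-86.3  96.4] -0.064720154 L [-19.9  80.9] [-34.5 -74. ] 7.9161105
```

Call:
{"name": "apply_moves", "arguments": {"deltas": [[55,0.012,0.1,0,0],[55,0.012,0.1,0,0],[55,0.012,0.1,0,0],[55,0.012,0.1,0,0],[55,0.008,0.07,0,0],[55,0,0,0,0],[55,0,0,0,0],[55,0,0,0,0],[55,0,0,0,0],[55,0,0,0,0]]}}

```text
t: 13.5
tool_pos: [0.4953, -0.0029, -0.0081]
ee_rot: [0.748, 0.663, 0.0, 0.0]
force: [0.5, -1.4, -0.0]
width: 0.649
grasp_force: 0.0
```

```bash
python3 - <<'E'
from h import *
rep()
c=cam('top'); s=cam('side')
A=cv2.resize(c['pixels'][135:225,230:360],None,fx=4,fy=4,interpolation=cv2.INTER_CUBIC)
B=cv2.resize(s['pixels'][155:245,230:320],None,fx=4,fy=4,interpolation=cv2.INTER_CUBIC)
cv2.imwrite('pics/s7.png',cv2.resize(np.hstack([A,B]),None,fx=.9,fy=.9)[...,::-1])
E
```

```text
[-108.2   -0.3] [ 0.4953 -0.0029 -0.0081] [ 0.5 -1.4 -0. ]
```

View pics/s7.png

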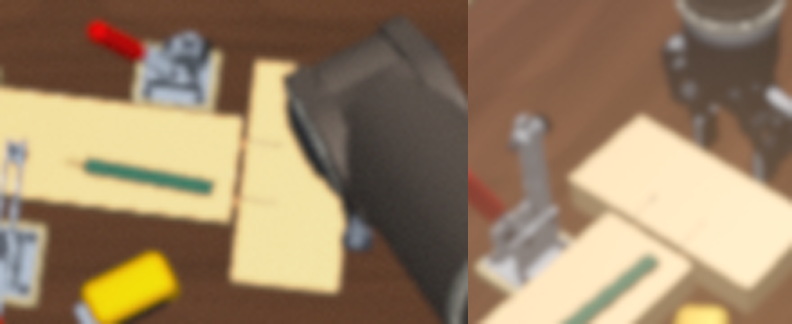

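Both dowels have entered the holes, and a narrow gap of about 4–5 mm remains at (240,160). I'll finish gently.

Call:
{"name": "apply_moves", "arguments": {"deltas": [[55,0.004,0.034,0,0],[55,0.004,0.034,0,0],[55,0.004,0.034,0,0],[55,0.004,0.034,0,0],[55,0.004,0.034,0,0],[55,0,0,0,0],[55,0,0,0,0],[55,0,0,0,0],[55,0,0,0,0],[55,0,0,0,0]]}}

```text
t: 14.43
tool_pos: [0.4953, 0.0019, -0.0083]
ee_rot: [0.748, 0.663, -0.0, -0.0]
force: [-1.7, -3.3, 1.2]
width: 0.644
grasp_force: 1.4
```

Call:
{"name": "apply_moves", "arguments": {"deltas": [[55,0.004,0.034,0,0],[55,0.004,0.034,0,0],[55,0,0,0,0],[55,0,0,0,0],[55,0,0,0,0],[55,0,0,0,0],[55,0,0,0,0],[55,0,0,0,0],[55,0,0,0,0],[55,0,0,0,0]]}}

```text
t: 15.27
tool_pos: [0.496, 0.0042, -0.0082]
ee_rot: [0.748, 0.663, 0.0, 0.0]
force: [-0.1, -0.8, 0.1]
width: 0.642
grasp_force: 0.5
```

Call:
{"name": "apply_moves", "arguments": {"deltas": [[55,0.004,0.034,0,0],[55,0.004,0.034,0,0],[55,0,0,0,0],[55,0,0,0,0],[55,0,0,0,0],[55,0,0,0,0],[55,0,0,0,0],[55,0,0,0,0],[55,0,0,0,0],[55,0,0,0,0]]}}

```text
t: 16.1
tool_pos: [0.4957, 0.0054, -0.0082]
ee_rot: [0.749, 0.663, -0.0, 0.0]
force: [-3.0, -4.8, 1.8]
width: 0.641
grasp_force: 2.5
```

Call:
{"name": "apply_moves", "arguments": {"deltas": [[55,0.004,0.034,0,0],[55,0.004,0.034,0,0],[55,0,0,0,0],[55,0,0,0,0],[55,0,0,0,0],[55,0,0,0,0],[55,0,0,0,0],[55,0,0,0,0],[55,0,0,0,0],[55,0,0,0,0]]}}

```text
t: 16.93
tool_pos: [0.4955, 0.0056, -0.0083]
ee_rot: [0.749, 0.663, -0.002, 0.001]
force: [-3.4, -8.9, 4.0]
width: 0.645
grasp_force: 4.9
```

```bash
python3 - <<'E'
from h import *
rep()
c=cam('top')
for v in range(170,196,3): print(v,c['pixels'][v,290:312,0])
E
```

```text
[-99.8   0.5] [ 0.4955  0.0056 -0.0083] [-3.4 -8.9  4. ]
170 [242 243 243 243 243 242 241 242 242 243 243 243 243 242 239 221 164  98
  56  52  70  93]
173 [243 243 243 242 242 241 236 234 236 238 238 238 239 240 241 240 231 193
 126  76  49  61]
176 [243 243 242 243 243 242 242 242 243 242 242 242 241 241 240 241 242 239
 223 176 113  67]
179 [243 243 243 242 241 240 240 242 243 243 243 243 243 243 243 243 243 243
 242 239 219 160]
182 [243 242 243 242 241 240 241 242 243 243 243 243 243 243 242 243 243 243
 242 242 241 236]
185 [233 241 242 242 242 242 242 243 243 243 243 243 243 242 243 243 243 243
 243 243 243 243]
188 [239 242 242 241 238 239 240 241 241 242 242 242 242 243 243 243 243 243
 243 243 243 243]
191 [242 243 242 241 239 240 240 240 240 239 237 237 238 240 241 242 243 243
 243 243 243 243]
194 [240 240 240 239 241 242 243 242 243 243 243 243 243 243 243 243 243 243
 243 243 243 243]
```

Call:
{"name": "apply_moves", "arguments": {"deltas": [[55,0.004,0.05,0,0],[55,0.004,0.05,0,0],[55,0,0,0,0],[55,0,0,0,0],[55,0,0,0,0],[55,0,0,0,0],[55,0,0,0,0],[55,0,0,0,0],[55,0,0,0,0],[55,0,0,0,0]]}}

```text
t: 17.82
tool_pos: [0.4952, 0.0057, -0.0083]
ee_rot: [0.75, 0.662, -0.003, 0.001]
force: [-4.3, -16.3, 5.4]
width: 0.642
grasp_force: 8.6
```

Call:
{"name": "apply_moves", "arguments": {"deltas": [[55,-0.02,-0.2,0,0],[55,-0.04,-0.4,0,0],[55,-0.06,-0.5,0,0],[0,0,0,0.4,0],[0,0,0,1,0],[0,0,0,1,0],[0,0,0,1,0],[0,0,0,1,0],[0,0,0,1,0],[0,0,0,1,0]]}}

```text
t: 18.65
tool_pos: [0.4931, -0.0207, 0.1862]
ee_rot: [0.748, 0.664, 0.001, 0.0]
force: [0.6, 0.7, -1.1]
width: 0.001
grasp_force: 0.0
```

```bash
python3 - <<'E'
from h import *
rep()
c=cam('top'); s=cam('side')
A=cv2.resize(c['pixels'][135:225,230:360],None,fx=4,fy=4,interpolation=cv2.INTER_CUBIC)
B=cv2.resize(s['pixels'][155:245,230:320],None,fx=4,fy=4,interpolation=cv2.INTER_CUBIC)
cv2.imwrite('pics/s8.png',cv2.resize(np.hstack([A,B]),None,fx=.9,fy=.9)[...,::-1])
print(wor((157,-78)),wor((106,-78)))
# red grip of open clamp
for n,c in(('top',c),('side',s)):
    p=c['pixels'].astype(int); m=((p[...,0]>150)&(p[...,1]<60)&(p[...,2]<70)).astype(np.uint8)
    k,_=cv2.findContours(m,0,2)
    for q in k:
        if cv2.contourArea(q)>15: print(n,cv2.boundingRect(q),cv2.minAreaRect(q))
import itertools
for a in(1.15,1.05): 
    P=lambda r:list(wor((72+r*np.cos(a),-78))/1000)+[.05+r*np.sin(a)]
    print(a,proj(cam('top'),[P(40),P(85),P(120)]).round(1).tolist(),proj(cam('side'),[P(40),P(85),P(120)]).round(1).tolist())
E
```

```text
[-126.2   -0.2] [ 0.4931 -0.0207  0.1862] [ 0.6  0.7 -1.1]
[604.29655637 251.09222925] [598.16957759 200.46160482]
top (221, 223, 9, 26) ((225.2253875732422, 235.53465270996094), (6.082287788391113, 25.317522048950195), 8.746161460876465)
top (254, 141, 16, 10) ((261.86083984375, 145.06185913085938), (16.154056549072266, 4.810319423675537), 21.037511825561523)
top (233, 45, 193, 8) ((329.0, 48.5), (7.0, 192.0), 90.0)
1.15 [[322.3, 265.0], [321.2, 262.4], [320.9, 261.7]] [[321.0, 631.7], [318.9, 620.9], [318.4, 618.2]]
1.05 [[322.4, 265.2], [321.3, 262.5], [321.0, 261.8]] [[321.2, 632.7], [319.1, 621.3], [318.5, 618.4]]
```

View pics/s8.png

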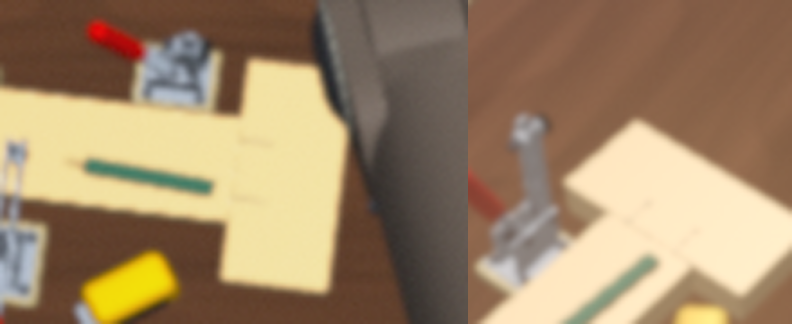

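The top view shows the stile's edge closed against the shoulder around (235,165), with the pencil marks in line with the dowels and no gap. The side view agrees. Next I'll check the handle geometry.

```bash
python3 - <<'E'
from h import *
t=cam('top');s=cam('side')
def pts(c,box,thr):
    p=c['pixels'].astype(int); m=(p[...,0]-np.maximum(p[...,1],p[...,2])>thr)
    M=np.zeros(m.shape,bool);u0,v0,u1,v1=box;M[v0:v1,u0:u1]=m[v0:v1,u0:u1]
    v,u=np.nonzero(M);P=np.c_[u,v].astype(float);mu=P.mean(0);d=np.linalg.svd(P-mu,full_matrices=0)[2][0];k=(P-mu)@d
    return len(P),(mu+k.min()*d).round(1),(mu+k.max()*d).round(1)
print('top',pts(t,(245,130,280,165),80));print('side',pts(s,(205,180,250,235),70))
for q in(0,.06,.12):
    e=1.15-q
    def P(r): return np.r_[wor((72+r*np.cos(e)-6*np.sin(e),-78)),50+r*np.sin(e)+6*np.cos(e)]/1000
    X=[P(40),P(120)]; print(q,proj(t,X).round(1).tolist(),proj(s,X).round(1).tolist())
Y=[np.r_[wor((44,-78)),z]/1000 for z in(51,150)]; print('arm',proj(t,Y).round(1).tolist(),proj(s,Y).round(1).tolist())
E
```

```text
top (101, array([254.1, 141.9]), array([269.3, 149.5]))
side (76, array([224.4, 201.5]), array([238.1, 211.9]))
0 [[270.3, 149.8], [256.4, 142.9]] [[238.5, 211.8], [226.2, 201.1]]
0.06 [[269.5, 149.8], [254.2, 142.9]] [[237.9, 212.5], [224.5, 203.3]]
0.12 [[268.8, 149.7], [252.1, 142.9]] [[237.4, 213.2], [222.9, 205.6]]
arm [[284.1, 154.0], [281.6, 146.7]] [[249.7, 212.4], [245.7, 188.8]]
```

Call:
{"name": "apply_moves", "arguments": {"deltas": [[0,0,0,0.6,0],[0,0,0,0.6,0],[0,0.42,0.79,0,0],[0,0.42,0.79,0,0],[0,0.42,0.79,0,0],[0,0.42,0.79,0,0],[0,0.42,0.79,0,0],[0,0.42,0.79,0,0],[0,0.42,0.79,0,0],[0,0.42,0.79,0,0]]}}

```text
t: 19.88
tool_pos: [0.5937, 0.1688, 0.2183]
ee_rot: [0.748, 0.663, -0.001, -0.001]
force: [0.9, 0.0, 0.3]
width: 0.003
grasp_force: 0.0
```

```bash
python3 - <<'E'
from h import *
rep()
E
```

```text
[ 74.1 -77.3] [0.5937 0.1688 0.2183] [0.9 0.  0.3]
```

Call:
{"name": "apply_moves", "arguments": {"deltas": [[0,0,0.03,-0.5,0],[0,0,0,-0.5,0],[0,0,0,-0.5,0],[0,0,0,-0.5,0],[0,0,0,-0.5,0],[0,0,0,-0.1,0],[0,0,0,0,0],[0,0.016,0.132,0,0],[0,0.016,0.132,0,0],[0,0.016,0.132,0,0]]}}

```text
t: 20.72
tool_pos: [0.5957, 0.1813, 0.1428]
ee_rot: [0.748, 0.663, 0.001, 0.0]
force: [0.2, 0.8, 0.3]
width: 0.0
grasp_force: 0.0
```

```bash
python3 - <<'E'
from h import *
rep()
E
```

```text
[ 86.6 -77.8] [0.5957 0.1813 0.1428] [0.2 0.8 0.3]
```

Call:
{"name": "apply_moves", "arguments": {"deltas": [[0,0.013,0.106,-0.02,0],[0,0.013,0.106,-0.03,0],[0,0.013,0.106,-0.03,0],[0,0.013,0.106,-0.03,0],[0,0.013,0.106,-0.04,0],[0,0.013,0.106,-0.05,0],[0,0.013,0.106,-0.06,0],[0,0.013,0.106,-0.06,0],[0,0.013,0.106,-0.07,0],[0,0.013,0.106,-0.07,0]]}}

```text
t: 21.55
tool_pos: [0.599, 0.2125, 0.1277]
ee_rot: [0.748, 0.663, -0.0, 0.0]
force: [-0.3, -2.6, 4.1]
width: 0.003
grasp_force: 2.3
```

```bash
cat >> h.py <<'E'
def ang():
    t=cam('top'); p=t['pixels'].astype(int); m=(p[...,0]-np.maximum(p[...,1],p[...,2])>80)
    m[:130]=0;m[170:]=0;m[:,:215]=0;m[:,285:]=0
    v,u=np.nonzero(m); print('red',len(u),(u.min(),u.max(),v.min(),v.max()) if len(u) else '')
E
python3 - <<'E'
from h import *
rep();ang()
E
```

```text
[118.  -77.4] [0.599  0.2125 0.1277] [-0.3 -2.6  4.1]
red 0
```

Call:
{"name": "apply_moves", "arguments": {"deltas": [[0,0.017,0.139,-0.1,0],[0,0.017,0.139,-0.11,0],[0,0.017,0.139,-0.12,0],[0,0.017,0.139,-0.12,0],[0,0.017,0.139,-0.13,0],[0,0.013,0.106,-0.14,0],[0,0.013,0.106,-0.14,0],[0,0.013,0.106,-0.14,0],[0,0.013,0.106,-0.14,0],[0,0.013,0.106,-0.14,0]]}}

```text
t: 22.43
tool_pos: [0.6055, 0.2595, 0.0953]
ee_rot: [0.747, 0.665, 0.008, -0.002]
force: [-1.7, 15.4, 20.5]
width: -0.001
grasp_force: 10.1
```

```bash
python3 - <<'E'
from h import *
rep()
E
```

```text
[165.5 -78.2] [0.6055 0.2595 0.0953] [-1.7 15.4 20.5]
```

```bash
python3 - <<'E'
from h import *
s=cam('side'); o=get_obs()
B=cv2.resize(s['pixels'][150:260,170:310],None,fx=5,fy=5,interpolation=cv2.INTER_CUBIC)
q=((proj(s,o['tool_pos'])[0]-[170,150])*5).astype(int); cv2.circle(B,tuple(map(int,q)),4,(0,255,0),1);print(q,o['force'],o['torque'])
for r in(0,40,120):
  for e in(0.2,0.4):
    X=np.r_[wor((72+r*np.cos(e)-6*np.sin(e),-78)),50+r*np.sin(e)+6*np.cos(e)]/1000
    q=((proj(s,X)[0]-[170,150])*5).astype(int);cv2.circle(B,tuple(map(int,q)),3,(0,0,255) if e<.3 else (255,0,255),1)
cv2.imwrite('pics/s9.png',B[...,::-1])
E
```

```text
[234 393] [-2.35611432  5.61390395 10.20782011] [1.50351575e+00 4.88231084e-01 7.67171864e-04]
```

View pics/s9.png

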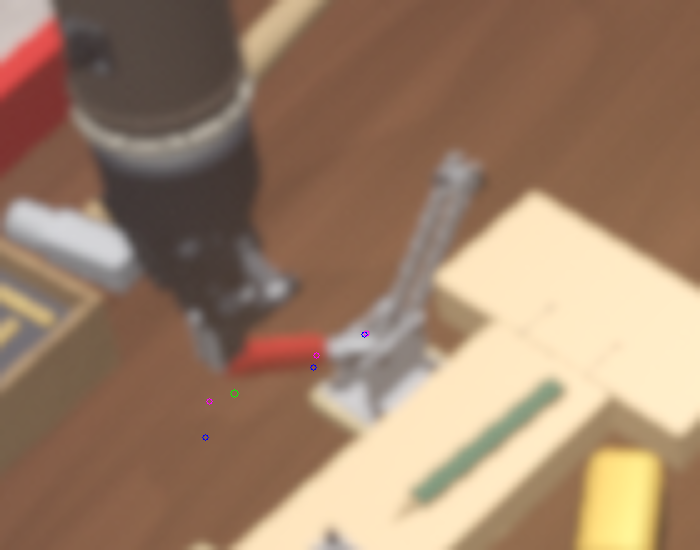

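The side crop shows the handle half down, with the red grip from (325,345) to (235,362). The fingertip at (220,370) sits at the grip's very end, about 20 mm above the reported TCP. I'll lift, step back along the grip and push down closer in.

Call:
{"name": "apply_moves", "arguments": {"deltas": [[0,0.012,0.1,0,0],[0,0,0,0.4,0],[0,0,0,0.7,0],[0,0,0,0.6,0],[0,0,0,0,0],[0,0,0,0,0],[0,0,0,0,0],[0,0,0,0,0],[0,0,0,0,0],[0,0,0,0,0]]}}

```text
t: 23.32
tool_pos: [0.6035, 0.2517, 0.1398]
ee_rot: [0.748, 0.663, -0.001, -0.0]
force: [-1.2, -0.7, -0.3]
width: -0.002
grasp_force: 0.0
```

```bash
python3 - <<'E'
from h import *
rep()
s=cam('side')
p=s['pixels'].astype(int); m=(p[...,0]-np.maximum(p[...,1],p[...,2])>70); M=np.zeros_like(m);M[195:245,205:250]=m[195:245,205:250]
v,u=np.nonzero(M);P=np.c_[u,v].astype(float);mu=P.mean(0);d=np.linalg.svd(P-mu,full_matrices=0)[2][0];k=(P-mu)@d
print(len(u),mu+k.min()*d,mu+k.max()*d)
for e in np.arange(.3,1.11,.1):
    X=[np.r_[wor((72+r*np.cos(e)-6*np.sin(e),-78)),50+r*np.sin(e)+6*np.cos(e)]/1000 for r in(40,120)]
    print(e.round(2),proj(s,X).round(1).tolist(),np.round((X[1]-np.r_[J/1000,0])[2]*1000),jig(X[1][:2]*1000))
E
```

```text
[157.5 -77.2] [0.6035 0.2517 0.1398] [-1.2 -0.7 -0.3]
128 [233.85977453 219.21369732] [212.81570763 222.96659583]
0.3 [[233.0, 222.3], [211.3, 234.0]] 91.0 [184.9 -78. ]
0.4 [[233.3, 221.0], [211.9, 230.4]] 102.0 [180.2 -78. ]
0.5 [[233.7, 219.8], [212.8, 226.6]] 113.0 [174.4 -78. ]
0.6 [[234.2, 218.5], [214.1, 222.6]] 123.0 [167.7 -78. ]
0.7 [[234.9, 217.2], [215.6, 218.6]] 132.0 [159.9 -78. ]
0.8 [[235.5, 216.0], [217.5, 214.6]] 140.0 [151.3 -78. ]
0.9 [[236.3, 214.7], [219.7, 210.6]] 148.0 [141.9 -78. ]
1.0 [[237.1, 213.5], [222.1, 206.7]] 154.0 [131.8 -78. ]
1.1 [[238.0, 212.4], [224.8, 203.0]] 160.0 [121.1 -78. ]
```

Call:
{"name": "apply_moves", "arguments": {"deltas": [[0,-0.02,-0.22,0,0],[0,-0.02,-0.22,0,0],[0,-0.02,-0.22,0,0],[0,0,0,0,0],[0,0,0,-0.2,0],[0,0,0,-0.2,0],[0,0,0.03,-0.2,0],[0,0.006,0.05,-0.2,0],[0,0.006,0.05,-0.2,0],[0,0.006,0.05,-0.1,0]]}}

```text
t: 24.2
tool_pos: [0.602, 0.2378, 0.1062]
ee_rot: [0.748, 0.663, -0.001, -0.0]
force: [0.0, -0.3, 0.1]
width: -0.003
grasp_force: 0.0
```

```bash
cat >> h.py <<'E'
def red():
    s=cam('side')
    p=s['pixels'].astype(int); m=(p[...,0]-np.maximum(p[...,1],p[...,2])>70); M=np.zeros_like(m);M[195:260,200:250]=m[195:260,200:250]
    v,u=np.nonzero(M);P=np.c_[u,v].astype(float);mu=P.mean(0);d=np.linalg.svd(P-mu,full_matrices=0)[2][0];k=(P-mu)@d
    a,b=mu+k.min()*d,mu+k.max()*d
    obs=np.degrees(np.arctan2(*((b-a)*np.sign((a-b)[0]))[::-1]))
    f=lambda e:np.diff(proj(s,[np.r_[wor((72+r*np.cos(e)-6*np.sin(e),-78)),50+r*np.sin(e)+6*np.cos(e)]/1000 for r in(40,120)]),axis=0)[0]
    E=np.arange(-.1,1.2,.01); A=[np.degrees(np.arctan2(f(e)[1],f(e)[0])) for e in E]
    print(len(u),a.round(1),b.round(1),obs,'joint~',1.15-E[np.argmin(np.abs((np.array(A)-obs+180)%360-180))])
E
python3 - <<'E'
from h import *
rep();red()
E
```

```text
[143.5 -77.4] [0.602  0.2378 0.1062] [ 0.  -0.3  0.1]
128 [233.2 219.4] [212.8 223. ] 170.0416524499875 joint~ 0.5300000000000002
```

Call:
{"name": "apply_moves", "arguments": {"deltas": [[0,0.002,0.02,-0.15,0],[0,0.002,0.02,-0.15,0],[0,0.002,0.02,-0.15,0],[0,0.004,0.03,-0.15,0],[0,0.004,0.03,-0.15,0],[0,0.004,0.03,-0.15,0],[0,0.004,0.03,-0.15,0],[0,0.004,0.03,-0.15,0],[0,0.004,0.03,-0.15,0],[0,0,0,0,0]]}}

```text
t: 25.08
tool_pos: [0.604, 0.2455, 0.067]
ee_rot: [0.748, 0.663, 0.001, -0.0]
force: [1.0, 0.5, 1.9]
width: -0.004
grasp_force: 0.8
```

```bash
python3 - <<'E'
from h import *
rep();red()
E
```

```text
[151.5 -78.3] [0.604  0.2455 0.067 ] [1.  0.5 1.9]
132 [232.7 222.2] [211.  230.9] 158.08588582317807 joint~ 0.7200000000000002
```

Call:
{"name": "apply_moves", "arguments": {"deltas": [[0,0.002,0.02,-0.12,0],[0,0.002,0.02,-0.12,0],[0,0.002,0.02,-0.12,0],[0,0.002,0.02,-0.12,0],[0,0.002,0.02,-0.12,0],[0,0.002,0.02,-0.12,0],[0,0.002,0.01,-0.12,0],[0,0,0,0,0],[0,0,0,0,0],[0,0,0,0,0]]}}

```text
t: 25.97
tool_pos: [0.6038, 0.2485, 0.0419]
ee_rot: [0.748, 0.663, -0.0, 0.0]
force: [-0.2, 1.8, 2.6]
width: -0.001
grasp_force: 1.0
```

```bash
python3 - <<'E'
from h import *
rep();red()
E
```

```text
[154.4 -77.9] [0.6038 0.2485 0.0419] [-0.2  1.8  2.6]
138 [232.3 225.5] [210.6 240. ] 146.192958583022 joint~ 0.9700000000000001
```

Call:
{"name": "apply_moves", "arguments": {"deltas": [[0,0,0,-0.1,0],[0,0,0,-0.1,0],[0,0,0,-0.1,0],[0,0,0,-0.1,0],[0,0,0,-0.05,0],[0,0,0,0,0],[0,0,0,0,0],[0,0,0,0,0],[0,0,0,0,0],[0,0,0,0,0]]}}

```text
t: 26.85
tool_pos: [0.6045, 0.2502, 0.0308]
ee_rot: [0.748, 0.663, 0.001, 0.0]
force: [-3.4, 1.6, 18.2]
width: -0.002
grasp_force: 8.5
```

```bash
python3 - <<'E'
from h import *
rep();red()
E
```

```text
[156.2 -78.3] [0.6045 0.2502 0.0308] [-3.4  1.6 18.2]
131 [232.5 227.6] [210.9 243.2] 144.21752516566633 joint~ 1.02
```

Call:
{"name": "apply_moves", "arguments": {"deltas": [[0,0,0,-0.06,0],[0,0,0,-0.06,0],[0,0,0,0,0],[0,0,0,0,0],[0,0,0,0,0],[0,0,0,0,0],[0,0,0,0,0],[0,0,0,0,0],[0,0,0,0,0],[0,0,0,0,0]]}}

```text
t: 27.73
tool_pos: [0.6048, 0.2504, 0.0301]
ee_rot: [0.748, 0.663, 0.002, 0.001]
force: [-10.2, -3.0, 38.4]
width: 0.001
grasp_force: 19.2
```

```bash
python3 - <<'E'
from h import *
rep();red()
E
```

```text
[156.3 -78.5] [0.6048 0.2504 0.0301] [-10.2  -3.   38.4]
128 [232.5 227.6] [211.  243.3] 143.8331281619499 joint~ 1.03
```

Call:
{"name": "apply_moves", "arguments": {"deltas": [[0,0,0,0.1,0],[0,0,0,0.2,0],[0,0,0,0.7,0],[0,0,0,1,0],[0,0,0,1,0],[0,0,0,1,0],[0,0,0,1,0],[0,0,0,0,0],[0,0,0,0,0],[0,0,0,0,0]]}}

```text
t: 28.62
tool_pos: [0.6035, 0.2476, 0.1737]
ee_rot: [0.749, 0.663, -0.001, 0.0]
force: [0.1, -0.3, -0.2]
width: -0.0
grasp_force: 0.0
```

```bash
python3 - <<'E'
from h import *
rep();red()
c=cam('top'); s=cam('side')
for e in(0,.02,.05,.07,.1): print(e,proj(s,[np.r_[wor((72+r*np.cos(e)-6*np.sin(e),-78)),50+r*np.sin(e)+6*np.cos(e)]/1000 for r in(40,120)]).round(1).tolist())
A=cv2.resize(c['pixels'][135:225,230:360],None,fx=3.2,fy=3.2,interpolation=cv2.INTER_CUBIC)
B=cv2.resize(s['pixels'][165:255,200:320],None,fx=3.2,fy=3.2,interpolation=cv2.INTER_CUBIC)
cv2.imwrite('pics/s10.png',np.hstack([A,B])[...,::-1])
E
```

```text
[153.5 -77.6] [0.6035 0.2476 0.1737] [ 0.1 -0.3 -0.2]
176 [231.7 226.7] [210.9 243.1] 141.71209891589803 joint~ 1.09
0 [[232.6, 225.6], [211.6, 243.6]]
0.02 [[232.6, 225.4], [211.5, 243.1]]
0.05 [[232.6, 225.1], [211.3, 242.2]]
0.07 [[232.6, 224.9], [211.2, 241.6]]
0.1 [[232.7, 224.6], [211.1, 240.7]]
```

View pics/s10.png

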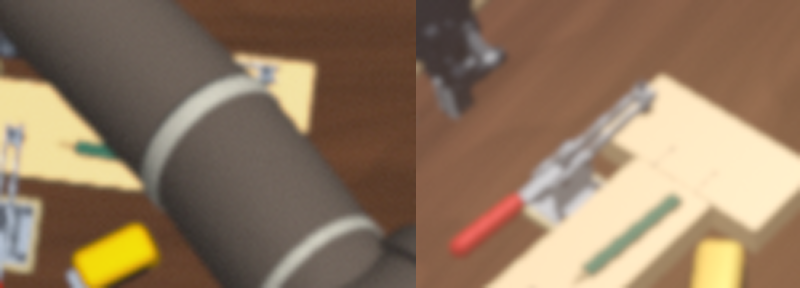

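The side view shows the red handle level, from (520,205) to (455,245), which fits a joint value of about 1.13. The arm is down with its foot on the stile at (645,95), the joint has no gap, and the gripper is clear.

```bash
python3 -c "
from h import *
print(close_job())"
```

```text
the job is handed in; nothing more can be done
None
```

The stile is home on both dowels with no visible gap, the toggle clamp's handle is down at about 1.13 rad with its foot on the stile, the gripper is clear, and I never touched the bystanders; the job is handed in, but no verdict came back.

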